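# Fasten the backing board in a picture frame

### The job

A picture frame lies face down with its backing board in, and the four steel tabs that hold the board stick up. Press each tab down flat onto the board with a fingertip, in opposite pairs so that the board beds evenly: first the tab on the side with the saw-tooth hanger (the top), then the bottom one opposite, then the left and last the right, as seen from above with the hanger at the top. Press lightly, as there is glass under the board, pick nothing up, and leave the frame, the pot and carton on the board and everything else lying where they are.

Things in the scene. Friction and masses are not known exactly. Their poses are not given: they have to be found in the camera images.
- frame: Loose wooden picture frame lying face down, turned any way: 288 (x) x 228 mm (y), about 1.3 kg, rails 24 mm wide, their backs 22 mm above the table. Origin: middle of the frame at table height. +z up; +x to the TOP rail (short, with the hanger), -x to the bottom, +y to the left, -y to the right, as seen from above with the hanger edge away from you.
- hanger (a point): Middle of the bright metal saw-tooth hanger, a strip 98 mm long over its screw plates, along the short top rail.
- board (a point): Middle of the backing board's upper face, 21 mm above the table. The board, 240 (frame x) by 180 mm (frame y), lies between the rails, glass beneath it: stay well under 50 N. The four steel tabs are hinged where it meets the middle of each rail: in the frame's axes at x = +120 mm (top), x = -120 mm (bottom), y = +90 mm (left), y = -90 mm (right). Each reaches from there towards the board's middle.
- tab_top (a joint): Angle (rad) of the hanger-side (top) tab: 0 = flat on the board, positive = free end raised; starts at 0.5 to 0.9. Flat steel strip 30 mm long, 14 wide, 1.5 thick, round end; lying flat, its upper face is 24 mm above the table. Pressed from above 15 mm from its hinge it bends down at 2 to 6 N, then beds on the board, its springy leaf giving 1 to 2 mm; it stays where it is left.
- tab_bottom (a joint): Angle (rad) of the bottom (opposite the hanger) tab: 0 = flat on the board, positive = free end raised; starts at 0.5 to 0.9. Flat steel strip 30 mm long, 14 wide, 1.5 thick, round end; lying flat, its upper face is 24 mm above the table. Pressed from above 15 mm from its hinge it bends down at 2 to 6 N, then beds on the board, its springy leaf giving 1 to 2 mm; it stays where it is left.
- tab_left (a joint): Angle (rad) of the left tab: 0 = flat on the board, positive = free end raised; starts at 0.5 to 0.9. Flat steel strip 30 mm long, 14 wide, 1.5 thick, round end; lying flat, its upper face is 24 mm above the table. Pressed from above 15 mm from its hinge it bends down at 2 to 6 N, then beds on the board, its springy leaf giving 1 to 2 mm; it stays where it is left.
- tab_right (a joint): Angle (rad) of the right tab: 0 = flat on the board, positive = free end raised; starts at 0.5 to 0.9. Flat steel strip 30 mm long, 14 wide, 1.5 thick, round end; lying flat, its upper face is 24 mm above the table. Pressed from above 15 mm from its hinge it bends down at 2 to 6 N, then beds on the board, its springy leaf giving 1 to 2 mm; it stays where it is left.
- tip_top (a point): The free end of the top tab (30 mm from its hinge); moves with the tab.
- tip_bottom (a point): The free end of the bottom tab (30 mm from its hinge); moves with the tab.
- tip_left (a point): The free end of the left tab (30 mm from its hinge); moves with the tab.
- tip_right (a point): The free end of the right tab (30 mm from its hinge); moves with the tab.
- pot: Round grey lidded paint pot, 44 mm across, 40 mm tall, standing near the middle of the backing board to weigh it down (it does, 0.15 to 0.3 kg). Origin: centre of its underside.
- carton: Small cardboard carton 42 x 28 x 20 mm lying on the backing board towards its top right corner. Origin: centre of its underside.
- hammer: Tack hammer about 240 mm long lying on the table along the frame's left side, outside it. Origin on its underside.
- screwdriver: Black-handled screwdriver, 190 mm, lying on the table along the frame's right side, outside it. Origin on its underside.
- brush_jar: White ceramic jar 76 mm across, 105 mm tall, with brushes standing in it to 240 mm, on the robot's left. Origin: centre of its underside.
- plates: Stack of four white plates used as palettes, 190 mm across, 40 mm tall, on the robot's left. Origin: centre of its underside.
- jar: Paint jar 60 mm across, 75 mm tall, on the robot's left. Origin: centre of its underside.
- can: Plain metal can 66 mm across, 90 mm tall, on the robot's right. Origin: centre of its underside.
Mind the look-alikes: they are no part of the job. There is more than one size of the carton; the one meant has the size given above.

How it is judged:
On the way, in this order (a step that is already met when the one before it is completed fails the run):
1. the tab on the hanger side lies flat (value of joint tab_top below 0.12 rad), for 0.1 s.
2. then the opposite (bottom) tab lies flat (value of joint tab_bottom below 0.12 rad), for 0.1 s.
3. then the left tab lies flat (value of joint tab_left below 0.12 rad), for 0.1 s.
4. last the right tab lies flat (value of joint tab_right below 0.12 rad), for 0.1 s.
At the end, for the whole second after the job is handed in: All four tabs lie flat on the backing board (each within 0.12 rad of flat); the frame lies flat at rest within 20 mm of where it was, the pot stands upright and the carton lies on the board, each within 20 mm of where it was (value of joint each of tab_top, tab_bottom, tab_left, tab_right below 0.12 rad and distance of each of frame, pot, carton from where it was at the start of the episode below 0.02 m and height (world z) of frame below 0.006 m and linear speed of frame below 0.02 m/s and angle between pot's own z axis and vertical below 0.15 rad and z of each of pot, carton in the frame of frame above 0.015 m); the robot touches nothing.
It fails at once if the frame is pressed hard enough to crack the glass (over 70 N) (contact force between any of the fingers, the arm and frame above 70 N).
It fails at once if the frame is lifted, tipped or shoved more than 20 mm (height (world z) of frame above 0.008 m or angle between frame's own z axis and vertical above 0.08 rad or distance of frame from where it was at the start of the episode above 0.02 m).
It fails at once if the pot or the carton on the board is shifted more than 20 mm, or lifted off it (distance of any of pot, carton from where it was at the start of the episode above 0.02 m or z of any of pot, carton in the frame of frame above 0.028 m).
It fails at once if another thing on the table is shifted more than 30 mm (distance of any of hammer, screwdriver, brush_jar, plates, jar, can from where it was at the start of the episode above 0.03 m).
It also fails if it takes over 54 s, if anything falls off the work surface, if the arm or the gripper's body presses on something with over 40 N, if the wrist force passes 120 N, or if a joint passes its speed limit or range.

### The arm

A 7-joint arm with a two-finger parallel gripper is mounted at the origin on the work surface. World frame = base frame: x ahead of the robot, y to its left, z up, the work surface at z = 0. Lengths are in m, angles in rad, forces in N, time in s.
With the tool pointing down it reaches from about 0.35 to 0.9 m from the base axis. Payload 7.2 kg.
Tool frame: the origin (TCP) lies on the centre line of the jaws, within the pads' length; the fingertips stand 19 mm ahead of it and the grasp point (between the pads) is the TCP (env.tcp_to_tips is the distance from the TCP to the fingertips, in m); z points along the fingers, y is the direction in which the jaws open and shut (so a half turn about z gives the same grasp; the last joint's range is limited). The gripper opens to 88 mm and grips with 3 to 60 N. Pads are 20 mm wide; open, the fingers measure 115 mm over their backs; the gripper's body (75 mm by 178 mm) begins 61 mm behind the grasp point.
Start: joints at [-0.068, 0.411, -0.013, 1.596, 0.006, 1.134, -0.082], TCP at [0.625, -0, 0.242] pointing down, gripper open.
Joint ranges: [-2.95, 2.95], [-0.29, 1.99], [-1.47, 1.44], [0.14, 2.54], [-1.03, 4.17], [0.13, 1.85], [-2.86, 2.86]. Speed limits (rad/s): [2.39, 2.39, 3.01, 3.01, 3.14, 3.14, 3.14].

### API

Orientations are given as a rotation vector (axis times angle).
In Python, from workcell import env, grip, solver, telemetry, imaging, order gives the robot as it stands. The module is installed in compiled form; this text tells all that it offers. Calls block until the motion is done:
- env.move_pose(position, orientation): joint-space move of the TCP to a pose.
- env.move_straight(position, max_speed=0.15, orientation=None, guard=None): straight line of the TCP; orientation=None keeps the orientation; max_speed is the mean speed in m/s. With guard (N) it stops when the force on the tool has changed by that much, and returns True; else False.
- env.goto_joints(angles): joint-space move.
- grip(opening, grasp_force=None): finger opening in m; grasp_force is the grip in N (None keeps the last); returns when the fingers have stopped.
- env.hold(seconds).
- solver.ik(position, orientation): joint angles nearest the present ones, or None.
- telemetry.sense(): the state.
- imaging.read_camera(name): name is "scene" or "side" or "wrist"; returns a dict with "img" (480x640x3 uint8, red, green, blue), "camera_matrix" (3x3 intrinsics, pixels), "k1" (the pictures are not rectified: a ray, as slopes to the right and down, at radius r is drawn at 1 + k1 r^2 times it, then the intrinsics apply), "R" (3x3) and "t" (3): a world point X has camera coordinates R X + t. Camera axes: x right, y down, z forward; pixel columns grow to the right and rows downward; lengths in m; the calibration is good to about 2 mm. A picture is of the moment at which its call begins. There is no depth.
A pose or a line that the arm cannot do raises env.IKError and nothing moves.
- order.job_done(): hands the job in, once; it reports no verdict.
The state is a dict: "clock": time; "qpos": joint angles; "qvel": joint speeds; "effort": joint torques, N m; "position": TCP position; "tool_rot": TCP orientation; "contact_force": force on the tool from outside, world axes, zero at the start; "moment": the same for the moment, N m; "gripper_width": finger opening in m.
Only numpy, scipy, OpenCV 4.12 (cv2) and the standard library are available. Lean on these libraries where they do the work, as an engineer would, in place of code of your own. Each camera call takes 0.05 s, during which the arm holds its last target.

## Working session

There is one attempt and no reset: what is moved stays moved. The work goes in short steps, each a Python script; the robot and the scene stay as the last script left them, time stands still between calls to the robot, and variables do not carry over. Pictures are saved under pics/ and viewed, and the job is handed in when it is done.

```bash
mkdir -p pics
python3 - <<'E'
from workcell import env, grip, solver, telemetry, imaging, order
import cv2,pickle
d={}
for n in("scene","side","wrist"):
    c=imaging.read_camera(n);d[n]=c;cv2.imwrite(f"pics/a_{n}.png",c["img"][:,:,::-1])
    print(n,c["camera_matrix"].tolist(),c["k1"],(-c["R"].T@c["t"]).round(3))
pickle.dump(d,open("a.pkl","wb"))
s=telemetry.sense();print(s["clock"],s["position"],s["tool_rot"],s["gripper_width"],s["contact_force"],env.tcp_to_tips)
E
```

```text
scene [[443.5652938449453, 0.0, 321.72768417658506], [0.0, 443.5652938449453, 235.068618283894], [0.0, 0.0, 1.0]] -0.06713189871861039 [ 1.36  -0.296  0.804]
side [[537.9919752563917, 0.0, 313.652445180433], [0.0, 537.9919752563917, 240.02607350473565], [0.0, 0.0, 1.0]] -0.08971341883991064 [ 0.003 -1.295  0.867]
wrist [[337.2185984972872, 0.0, 314.71714888445166], [0.0, 337.2185984972872, 239.26948124908125], [0.0, 0.0, 1.0]] -0.03376863921442305 [0.624 0.069 0.384]
0.15 [ 6.24648949e-01 -4.72005646e-05  2.41008750e-01] [-2.22088457e+00 -2.22086689e+00  1.42957423e-03] 0.08767708649960836 [ 0.15689656 -0.36126516 -0.40889929] 0.019
```

View pics/a_scene.png

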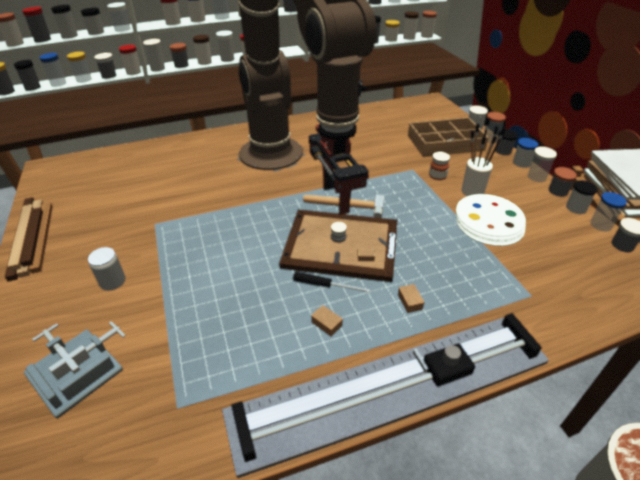

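View pics/a_side.png

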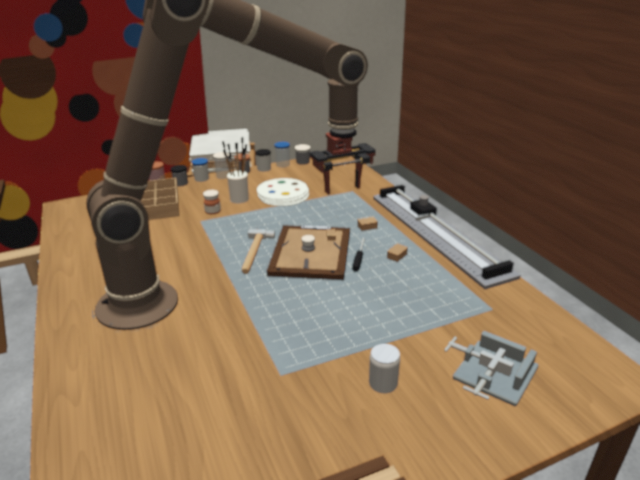

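View pics/a_wrist.png

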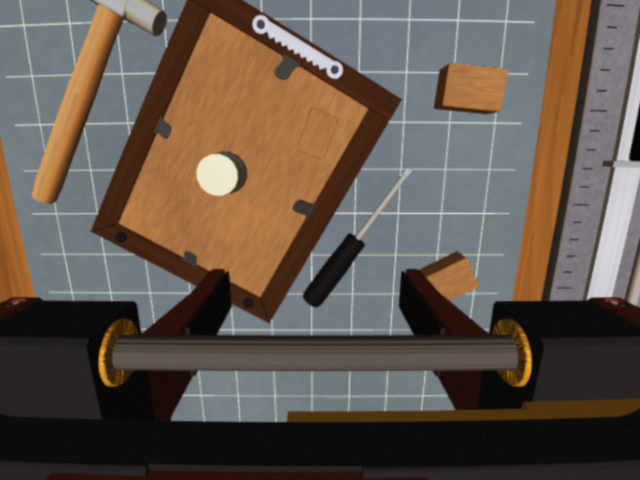

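The wrist view shows the whole frame: hanger from (260,22) to (337,70), tabs at about (287,66) top, (190,257) bottom, (163,127) left and (303,207) right. The pot is at (220,174). Three cartons could be meant: (318,133) on the board, and (472,88) and (450,278) on the mat. The one on the board, towards its top right corner, fits. Next I'll cast the rays onto the plane of the rails' backs and measure.

```bash
cat > h.py <<'E'
import numpy as np,cv2
def ray(c,uv):
    K=c["camera_matrix"];uv=np.atleast_2d(np.array(uv,float))
    p=cv2.undistortPoints(uv.reshape(-1,1,2),K,np.array([c["k1"],0,0,0,0.])).reshape(-1,2)
    d=np.c_[p,np.ones(len(p))]@c["R"]; return -c["R"].T@c["t"],d
def plane(c,uv,z):
    o,d=ray(c,uv); return o+d*((z-o[2])/d[:,2])[:,None]
def proj(c,X):
    X=np.atleast_2d(X)
    return cv2.projectPoints(X.astype(float),cv2.Rodrigues(c["R"])[0],c["t"],c["camera_matrix"],np.array([c["k1"],0,0,0,0.]))[0].reshape(-1,2)
E
python3 - <<'E'
import pickle,cv2,numpy as np
from h import *
d=pickle.load(open("a.pkl","rb"));c=d["wrist"];img=c["img"]
hsv=cv2.cvtColor(img,cv2.COLOR_RGB2HSV)
# board mask: orange-ish bright
m=((hsv[...,0]<20)&(hsv[...,1]>80)&(hsv[...,2]>105)).astype(np.uint8)*255
m=cv2.morphologyEx(m,cv2.MORPH_CLOSE,np.ones((5,5)))
cs,_=cv2.findContours(m,cv2.RETR_EXTERNAL,cv2.CHAIN_APPROX_NONE)
b=[k for k in cs if cv2.pointPolygonTest(k,(260,130),False)>0][0]
h=cv2.convexHull(b).reshape(-1,2)
P=plane(c,h,0.022)[:,:2].astype(np.float32)
r=cv2.minAreaRect(P*1000);print("board",r)
# frame: dark reddish
f=((hsv[...,0]<15)|(hsv[...,0]>170))&(hsv[...,1]>80)&(hsv[...,2]<105)
f=f.astype(np.uint8)*255;cv2.fillConvexPoly(f,cv2.convexHull(b),255)
n,l=cv2.connectedComponents(f);f=(l==l[130,260]).astype(np.uint8)*255
f=cv2.morphologyEx(f,cv2.MORPH_OPEN,np.ones((5,5)));cv2.imwrite("pics/mask.png",f)
k=max(cv2.findContours(f,cv2.RETR_EXTERNAL,cv2.CHAIN_APPROX_NONE)[0],key=cv2.contourArea)
Q=plane(c,cv2.convexHull(k).reshape(-1,2),0.022)[:,:2].astype(np.float32)
print("frame",cv2.minAreaRect(Q*1000))
H=plane(c,[(260.5,23.5),(335.5,69.5)],0.024);print("hanger ends",H,np.linalg.norm(H[0]-H[1]))
c0=np.array(r[0])/1000; u=H.mean(0)[:2]-c0;print("centre->hanger",u,np.linalg.norm(u))
cv2.imwrite("pics/crop.png",cv2.resize(img[0:330,60:430,::-1],None,fx=2,fy=2)[:600,:])
w=c["R"];print("cam x axis in world",w[0],"cam z",w[2])
E
```

```text
board ((541.3856201171875, 51.77793884277344), (238.7601318359375, 178.7038116455078), 60.36463165283203)
frame ((519.4492797851562, 13.602508544921875), (374.6580505371094, 226.53619384765625), 60.306522369384766)
hanger ends [[0.57154394 0.18821721 0.024     ]
 [0.64401008 0.14708128 0.024     ]] 0.08332769949310974
centre->hanger [0.06639139 0.1158713 ] 0.13354390987566356
cam x axis in world [ 0.99999733  0.0010966  -0.00203285] cam z [-0.00168869 -0.25336086 -0.96737036]
```

View pics/crop.png

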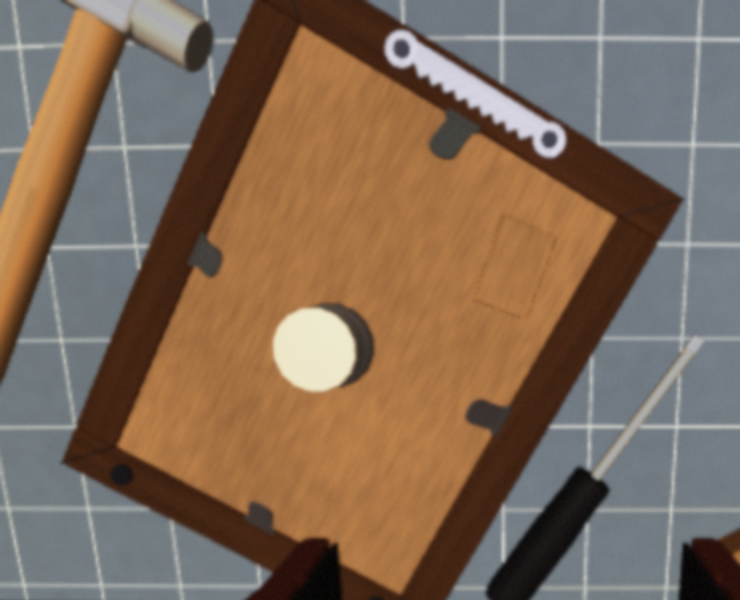

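View pics/mask.png

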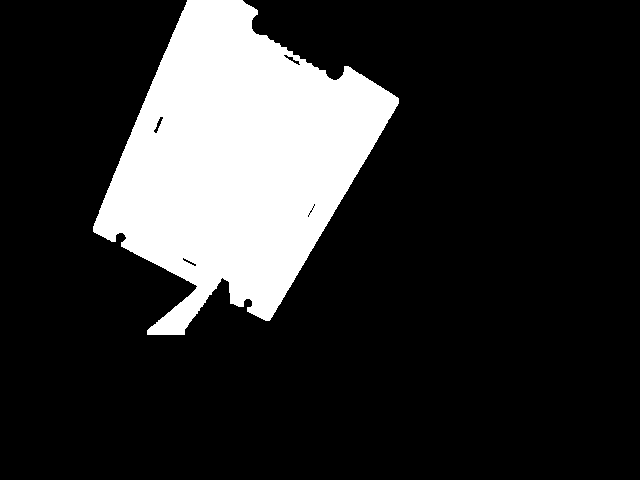

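The board measures 238.8 x 178.7 mm against 240 x 180 given, and the hanger direction agrees at 60.2° against 60.4°. Next I'll check against the scene view and get clearances.

```bash
cat >> h.py <<'E'
C=np.array([0.5414,0.0518]);A=np.deg2rad(60.36)
ex=np.array([np.cos(A),np.sin(A)]);ey=np.array([-ex[1],ex[0]])
def F(x,y,z): return np.r_[C+x*ex+y*ey,z]
def inv(P): P=np.atleast_2d(P)[:,:2]-C; return np.c_[P@ex,P@ey]
E
python3 - <<'E'
import pickle
from h import *
d=pickle.load(open("a.pkl","rb"))
w=d["wrist"]
cart=np.array([(505,215),(556,240),(527,318),(474,298)])/2+[60,0]
print("carton frame mm",(inv(plane(w,cart,0.041))*1000).round(1).tolist())
print("pot mm",(inv(plane(w,[(217.5,174.5)],0.061))*1000).round(1))
print("brushjar",plane(d["scene"],[(477,190)],0.0).round(3),"can-ish")
pts=[F(x,y,.022) for x,y in((144,114),(144,-114),(-144,-114),(-144,114))] if 0 else [F(x/1000,y/1000,.022) for x,y in((144,114),(144,-114),(-144,-114),(-144,114),(120,90),(120,-90),(-120,-90),(-120,90),(105,0),(-105,0),(0,75),(0,-75))]
out=[]
for n,(x0,y0,x1,y1),f in(("scene",(260,180,420,290),4),("wrist",(80,0,420,330),1.6)):
    c=d[n];im=cv2.resize(c["img"][y0:y1,x0:x1,::-1],None,fx=f,fy=f,interpolation=2)
    for p in proj(c,np.array(pts)): cv2.circle(im,tuple(int(v) for v in (p-[x0,y0])*f),3,(0,255,0),-1)
    cv2.imwrite(f"pics/ov_{n}.png",im)
E
```

```text
carton frame mm [[89.8, -41.1], [92.1, -68.1], [53.2, -74.4], [48.6, -46.9]]
pot mm [[-8.6  6.4]]
brushjar [[0.445 0.557 0.   ]] can-ish
```

View pics/ov_scene.png

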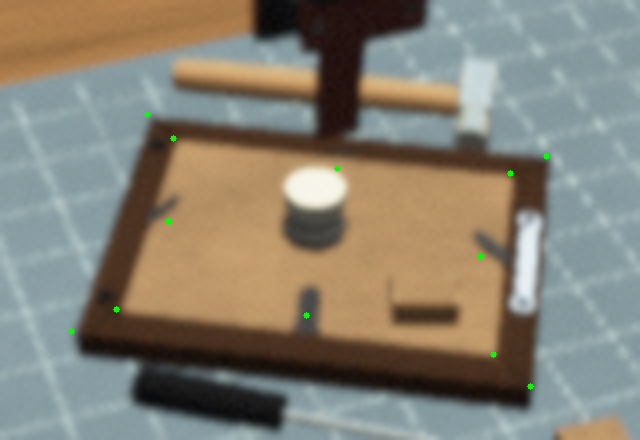

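View pics/ov_wrist.png

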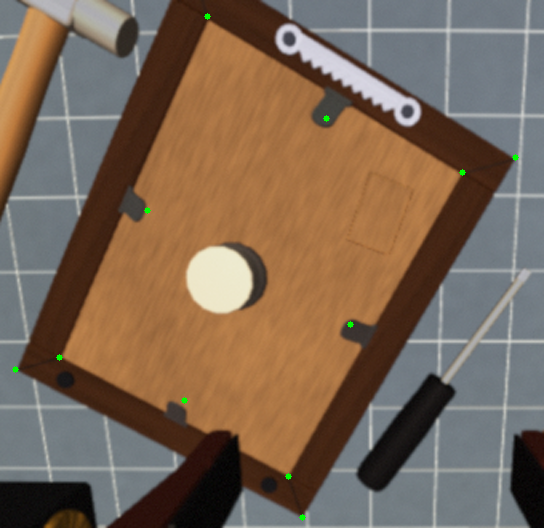

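The wrist overlay fits: the four tab points, the corners and the carton (41 x 28 mm) all match. The scene view agrees to about 1.5 px, roughly 4 mm. The pot and carton leave room for the closed fingers. Pressing the top tab first.

```bash
cat >> h.py <<'E'
from scipy.spatial.transform import Rotation as Ro
R0=np.c_[np.r_[ex,0],np.r_[ey,0]*-1,[0,0,-1.]]
ORI=Ro.from_matrix(R0).as_rotvec()
PT={"top":(.104,0),"bottom":(-.104,0),"left":(0,.073),"right":(0,-.073)}
def press(name,guard=12):
    from workcell import env,telemetry
    x,y=PT[name]
    env.move_pose(F(x,y,.105),ORI)
    env.move_straight(F(x,y,.072),max_speed=.08)
    f0=telemetry.sense()["contact_force"]
    g=env.move_straight(F(x,y,.0415),max_speed=.02,guard=guard)
    s=telemetry.sense();print(name,g,"tip z",s["position"][2]-.019,"df",(s["contact_force"]-f0).round(1),"err xy mm",inv(s["position"])*1000)
    env.hold(.15)
    s=telemetry.sense();print(" after hold tip z",s["position"][2]-.019,"df",(s["contact_force"]-f0).round(1))
    env.move_straight(F(x,y,.105),max_speed=.1)
    print(" t",telemetry.sense()["clock"])
def shot(tag,names=("wrist",)):
    from workcell import imaging
    import pickle
    for n in names:
        c=imaging.read_camera(n);pickle.dump(c,open(f"{tag}_{n}.pkl","wb"));cv2.imwrite(f"pics/{tag}_{n}.png",c["img"][:,:,::-1])
E
python3 - <<'E'
from h import *
from workcell import env,grip,telemetry
print(ORI,np.linalg.det(R0))
grip(0.0)
print(telemetry.sense()["gripper_width"])
press("top")
shot("b",("wrist","scene"))
E
```

```text
[2.71575083 1.57933589 0.        ] 0.9999999999999999
0.0001784473367193193
top True tip z 0.02374660668447372 df [-2.3 -0.1  6.8] err xy mm [[1.03858598e+02 6.34227738e-03]]
 after hold tip z 0.023754792604836764 df [-2.4 -0.2  7.2]
 t 5.2083
```

Run:
```python
import cv2
a=cv2.imread("pics/b_wrist.png");s=cv2.imread("pics/b_scene.png")[170:300,250:430]
cv2.imwrite("pics/b_s.png",cv2.resize(s,None,fx=4,fy=4))
```

```text
(no output)
```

View pics/b_wrist.png

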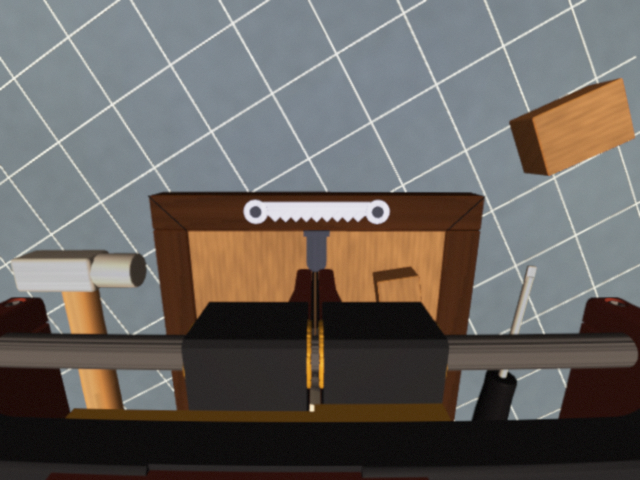

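View pics/b_s.png

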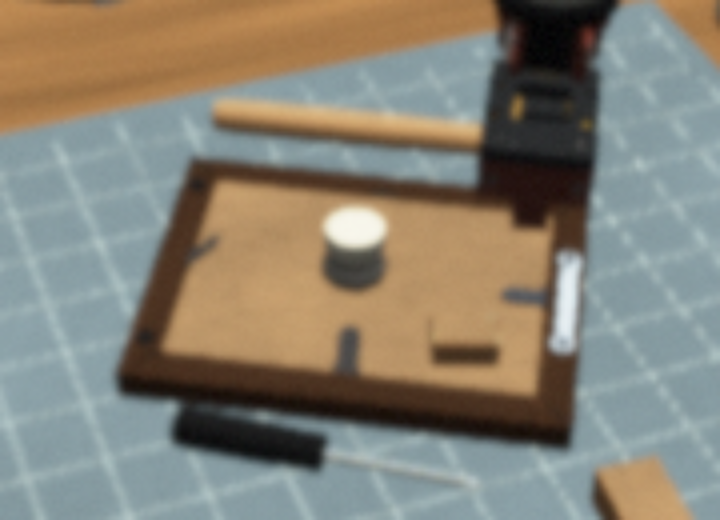

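The top tab now lies flat: in the wrist view it runs from (316,232) to (316,270), and the scene crop shows it level at (523,296). I'll measure its tip against where a flat tab should end.

Run:
```python
from h import *
import pickle
c=pickle.load(open("b_wrist.pkl","rb"))
for a in(0,.1,.2,.5): print(a,proj(c,[F(.12,0,.0235),F(.12-.03*np.cos(a),0,.0235+.03*np.sin(a))]).round(1).tolist())
g=c["img"][225:285,316].astype(int);print([(225+i,p.tolist()) for i,p in enumerate(g)][::2])
```

```text
0 [[315.8, 230.0], [315.7, 271.3]]
0.1 [[315.8, 230.0], [315.7, 272.6]]
0.2 [[315.8, 230.0], [315.7, 273.5]]
0.5 [[315.8, 230.0], [315.8, 273.7]]
[(225, [75, 42, 23]), (227, [73, 41, 22]), (229, [72, 41, 25]), (231, [63, 63, 69]), (233, [75, 76, 87]), (235, [78, 77, 88]), (237, [75, 74, 86]), (239, [74, 73, 85]), (241, [74, 75, 86]), (243, [74, 74, 85]), (245, [76, 76, 87]), (247, [76, 76, 86]), (249, [77, 76, 87]), (251, [76, 75, 87]), (253, [76, 75, 86]), (255, [74, 76, 86]), (257, [76, 75, 87]), (259, [75, 77, 89]), (261, [75, 74, 85]), (263, [76, 76, 86]), (265, [76, 77, 87]), (267, [77, 77, 88]), (269, [75, 75, 87]), (271, [60, 56, 60]), (273, [47, 33, 22]), (275, [49, 35, 21]), (277, [50, 35, 24]), (279, [47, 34, 21]), (281, [49, 36, 24]), (283, [50, 34, 23])]
```

The tab ends at row 271.0 against 271.3 expected for flat, and the fingertip stopped at 23.7 mm. So the top tab is down. Bottom next.

```bash
sed -i 's/\.105)/.12)/g' h.py
python3 - <<'E'
from h import *
press("bottom")
shot("c",("wrist","scene","side"))
c=cv2.imread("pics/c_scene.png")[170:300,250:430]
d=cv2.imread("pics/c_side.png")[200:300,230:400]
cv2.imwrite("pics/c_s.png",np.vstack([cv2.resize(c,(415,300)),cv2.resize(d,(415,244))]))
E
```

```text
bottom True tip z 0.023628852282326893 df [-2.2  1.2  9.1] err xy mm [[-104.01704061    0.14106708]]
 after hold tip z 0.023655399876609914 df [-1.8  1.1  8.6]
 t 9.3667
```

View pics/c_s.png

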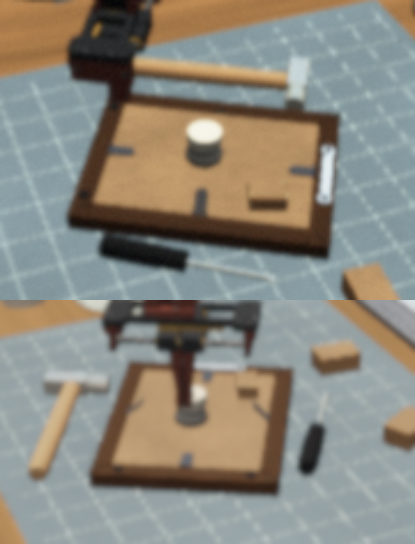

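View pics/c_wrist.png

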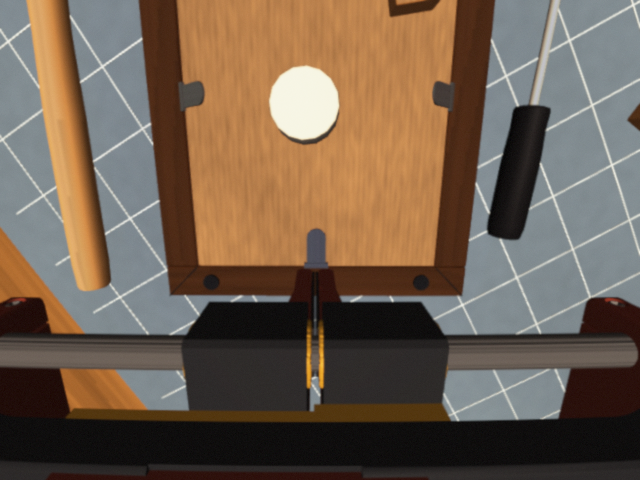

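The bottom tab is flat, at (316,229)-(316,266), and its fingertip also bedded at 23.6 mm. The left (192,95) and right (444,95) tabs are still raised, and the pot hasn't moved. Now the left tab.

Run:
```python
from h import *
import pickle
c=pickle.load(open("c_wrist.pkl","rb"))
for a in(0,.1,.2): print(a,proj(c,[F(-.12,0,.0235),F(-.12+.03*np.cos(a),0,.0235+.03*np.sin(a))]).round(1).tolist())
press("left")
shot("d",("wrist","scene","side"))
c=cv2.imread("pics/d_scene.png")[170:300,250:430]
d=cv2.imread("pics/d_side.png")[200:300,230:400]
cv2.imwrite("pics/d_s.png",np.vstack([cv2.resize(c,(415,300)),cv2.resize(d,(415,244))]))
```

```text
0 [[315.8, 267.2], [315.9, 228.2]]
0.1 [[315.8, 267.2], [315.9, 229.3]]
0.2 [[315.8, 267.2], [315.9, 230.9]]
left True tip z 0.023407664362362312 df [-1.3 -0.9  6.4] err xy mm [[5.56042919e-03 7.30670045e+01]]
 after hold tip z 0.023407140256436882 df [-0.6  0.1  5.9]
 t 13.3333
```

View pics/d_s.png

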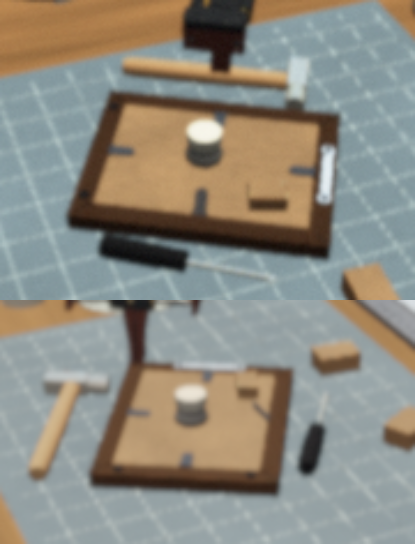

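View pics/d_wrist.png

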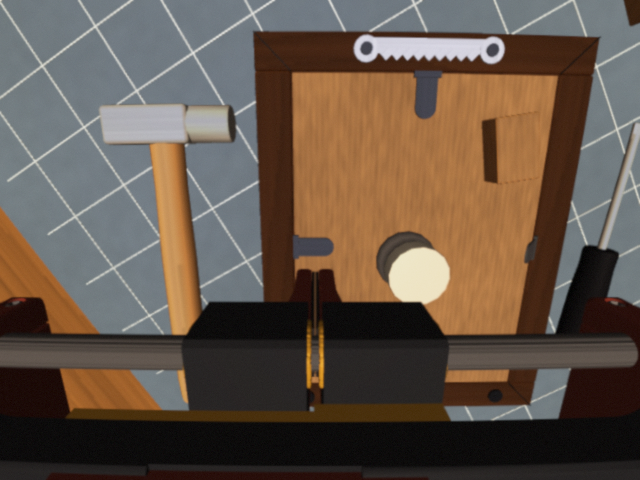

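The left tab is flat: (293,247)-(333,247) in the wrist view, and lying along the board in the side view. The right tab is still raised. Pressing it now.

Run:
```python
from h import *
import pickle
c=pickle.load(open("d_wrist.pkl","rb"))
for a in(0,.1,.2): print(a,proj(c,[F(0,.09,.0235),F(0,.09-.03*np.cos(a),.0235+.03*np.sin(a))]).round(1).tolist())
press("right")
from workcell import env
x,y=0,-.073
env.move_pose(F(-.03,-.0,.30),ORI)
shot("e",("wrist","scene","side"))
c=cv2.imread("pics/e_scene.png")[170:300,250:430]
d=cv2.imread("pics/e_side.png")[200:300,230:400]
cv2.imwrite("pics/e_s.png",np.vstack([cv2.resize(c,(415,300)),cv2.resize(d,(415,244))]))
```

```text
0 [[292.7, 246.5], [333.3, 246.5]]
0.1 [[292.7, 246.5], [333.3, 247.7]]
0.2 [[292.7, 246.5], [332.9, 248.8]]
right True tip z 0.03919560523324256 df [-1.4  2.   1.6] err xy mm [[ 1.17757331e-02 -7.06544517e+01]]
 after hold tip z 0.03948944439900655 df [-1.8  1.9  1.8]
 t 16.5833
```

View pics/e_s.png

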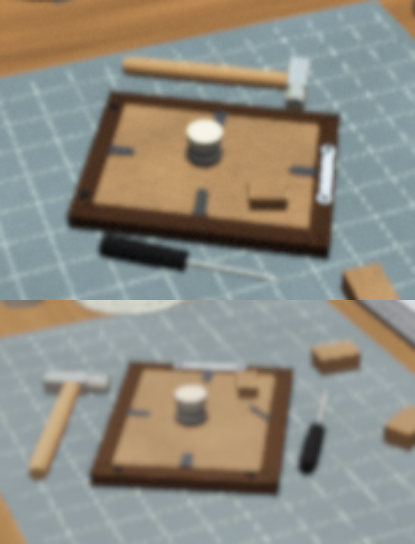

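View pics/e_wrist.png

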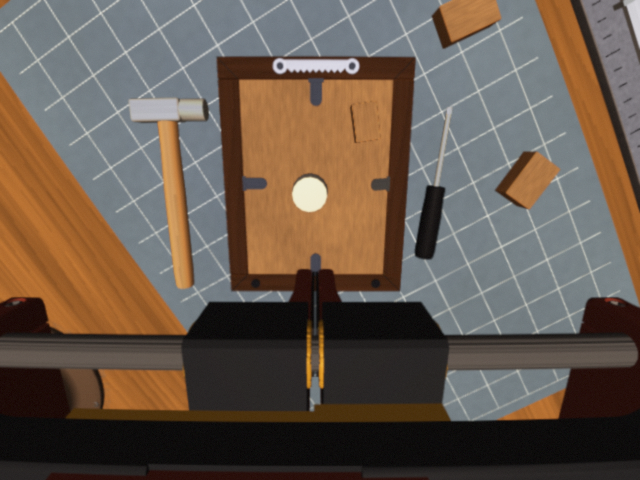

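The right press stopped early, with the fingertip at 39 mm when the guard tripped. The tab is partly bent, still raised at (380,184). Nothing else has moved. I'll settle first, then press again.

Run:
```python
from h import *
from workcell import env,telemetry
x,y=PT["right"]
env.move_pose(F(x,y,.12),ORI)
env.move_straight(F(x,y,.070),max_speed=.08); env.hold(.3)
s=telemetry.sense();f0=s["contact_force"];print(inv(s["position"])*1000,s["position"][2],f0)
for z in (.062,.058,.054,.050,.046,.043,.0415):
    g=env.move_straight(F(x,y,z),max_speed=.02,guard=14)
    s=telemetry.sense();f=s["contact_force"]-f0
    print(z,g,(s["position"][2]-.019).round(4),f.round(1),(inv(s["position"])*1000).round(1))
    if f[2]>12: break
env.hold(.15);s=telemetry.sense();print(s["position"][2]-.019,(s["contact_force"]-f0).round(1))
env.move_straight(F(x,y,.12),max_speed=.1)
env.move_pose(F(-.03,0,.30),ORI)
shot("g",("wrist","scene","side"));print(telemetry.sense()["clock"])
c=cv2.imread("pics/g_scene.png")[170:300,250:430]
d=cv2.imread("pics/g_side.png")[200:300,230:400]
cv2.imwrite("pics/g_s.png",np.vstack([cv2.resize(c,(415,300)),cv2.resize(d,(415,244))]))
```

```text
[[  0.13043453 -73.19850034]] 0.07040568344744386 [ 0.14608906 -0.04344765  0.35121864]
0.062 False 0.0428 [-0.4 -0.4  0.2] [[ -0.  -72.9]]
0.058 False 0.039 [-0.5 -0.  -0.4] [[  0.1 -73.1]]
0.054 False 0.0349 [ 0.6 -0.6 -0.8] [[ -0.1 -73. ]]
0.05 False 0.0308 [ 0.5 -0.7 -0.6] [[ -0.  -72.9]]
0.046 False 0.0268 [ 0.7 -0.5  0.1] [[ -0.1 -72.9]]
0.043 False 0.024 [ 0.4 -0.3  0.8] [[  0. -73.]]
0.0415 False 0.0233 [-3.1  0.4 10.1] [[  0.1 -73.1]]
0.023367244736325028 [-2.6 -0.4  8.5]
23.9667
```

View pics/g_s.png

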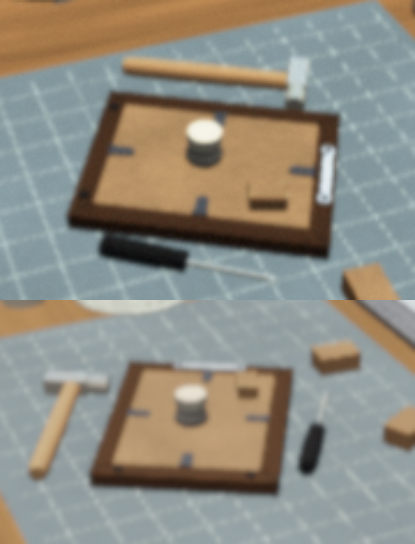

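View pics/g_wrist.png

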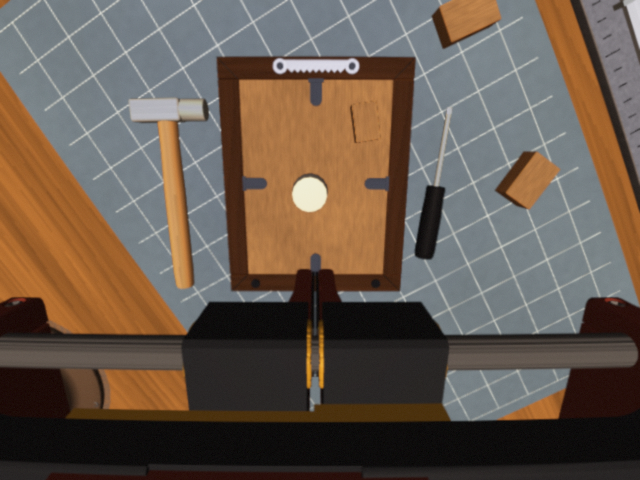

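All four tabs look flat, and left (243–267) and right (364–389) are the same length. I'll re-measure the pose, pot and carton, then hand in.

Run:
```python
from h import *
import pickle
from workcell import order,telemetry
c=pickle.load(open("g_wrist.pkl","rb"));img=c["img"];hsv=cv2.cvtColor(img,cv2.COLOR_RGB2HSV)
tips=[F(.09,0,.0235),F(-.09,0,.0235),F(0,.06,.0235),F(0,-.06,.0235)]
print("flat tips exp T,B,L,R",proj(c,tips).round(1).tolist())
k=((hsv[...,1]<70)&(hsv[...,2]<100)).astype(np.uint8)
for n,(x0,y0,x1,y1) in dict(T=(300,76,332,112),B=(300,245,332,268),L=(236,170,280,195),R=(355,170,394,195)).items():
    yy,xx=np.nonzero(k[y0:y1,x0:x1]);print(n,"x",xx.min()+x0,xx.max()+x0,"y",yy.min()+y0,yy.max()+y0)
print("frame corners mm",(inv(plane(c,[(218,58),(414,58)],.022))*1000).round(1).tolist(),"pot",(inv(plane(c,[(309.5,194)],.061))*1000).round(1),"carton",(inv(plane(c,[(365.5,122)],.041))*1000).round(1))
s=telemetry.sense();print(s["clock"],s["qvel"].max() if hasattr(s["qvel"],"max") else s["qvel"])
order.job_done()
```

```text
flat tips exp T,B,L,R [[315.7, 105.5], [315.4, 253.1], [266.8, 183.1], [364.3, 183.2]]
T x 308 323 y 78 104
B x 311 320 y 254 267
L x 242 266 y 176 190
R x 365 388 y 177 190
frame corners mm [[142.0, 111.6], [142.1, -112.0]] pot [[-8.7  6.8]] carton [[ 70.4 -56.4]]
23.9667 0.003705435296557999
the job is handed in; nothing more can be done
```

I pressed the four tabs flat in the order top, bottom, left, right with closed fingertips, and handed the job in at about 24 s. The force changes I logged stayed at about 10 N or less. No verdict was reported.

**One press that failed:** the first press on the right tab stopped early, with the fingertip at 39 mm and the tab only partly bent. I let the arm settle and pressed again, and that press bedded it at 23.3 mm.

**Last checks:**
- **Tabs:** each fingertip stopped 23.3–23.7 mm above the table, against 24 mm for a flat tab. All four tab ends lie within about 1–2 px of where a flat tab should end.
- **Frame, pot and carton:** in the final picture all three are within about 3 mm of where they were at the start, about what the measurement can resolve.
- **Other things on the table:** the hammer, screwdriver and loose blocks look unmoved. I did not measure those or check the jars, plates and can.
- **Disagreement:** the scene camera put the frame about 1.5 px (roughly 4 mm) off the wrist camera. I worked from the wrist camera, whose board size matched the given one.

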